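# Lock the silversmith's case with the snap clip

### The job

One of the two red sample cases on the silversmith's stall still has a bare staple: lock it. Pick up the large snap clip by its wooden grip, push it straight down over the staple's crossbar until the sprung gate snaps shut beneath the bar, and let go. Leave the small clip standing where it is.

Things in the scene. Friction and masses are not known exactly. Their poses are not given: they have to be found in the camera images.
- clip_grip (a point): Centre of the large snap clip's wooden grip (50 along x, 22 along y, 42 mm high). The clip, 118 mm tall, 0.2 kg, stands loose on its two legs, mouth down; this point is 97 mm above its feet. z up, x from leg to leg. Legs 28 mm wide along y, inner faces at x = -17 and 17, outer at -26 and 26, mouth flared to 42 mm. Crown's inside 32 mm, gate 87 mm below this point.
- clip_gate (a joint): Large clip's gate (rad): 0 shut, 1.5 swung up into the clip. 39 mm long, hinged in the -x leg near the feet, opens only inwards (up); a spring shuts it. A bar pushed in from below opens it with 4 to 15 N; it flicks shut beneath the bar once the bar's axis is 53 mm or more above the clip's feet.
- staple_bar (a point): Middle (on the axis) of the level crossbar of the bare staple, an upright ring of 8 mm bar at the near edge of the fixed unlocked case. Bar runs along y, 60 mm open between the ring's legs. 108 mm above the table, 60 mm above the hasp plate, on which the clip's feet stand when home, one leg on each side of the bar, either way round. The other case already wears a clip.
- small_grip (a point): Centre of the wooden grip of the small snap clip, a bystander 73 mm tall, 32 x 17 mm, standing loose on the table; this point is 60 mm above its feet. Not to be used or moved.
Mind the look-alikes: they are no part of the job. What is shaped like the part that bears staple_bar but blue or turquoise is not meant.

How it is judged:
By the outcome, as a careful person would: the job done as asked, in the order asked, and still so for the second after the job is handed in, with the robot touching nothing.
It also fails if it takes over 35 s, if anything falls off the work surface, if the arm or the gripper's body presses on something with over 40 N, if the wrist force passes 120 N, or if a joint passes its speed limit or range.

### The arm

A 6-joint arm with a two-finger parallel gripper is mounted at the origin on the work surface. World frame = base frame: x ahead of the robot, y to its left, z up, the work surface at z = 0. Lengths are in m, angles in rad, forces in N, time in s.
With the tool pointing down it reaches from about 0.25 to 0.775 m from the base axis. Payload 4 kg.
Tool frame: the origin (TCP) lies on the centre line of the jaws, within the pads' length; the fingertips stand 11 mm ahead of it and the grasp point (between the pads) lies 8 mm behind it (env.tips_ahead is the distance from the TCP to the fingertips, in m); z points along the fingers, x is the direction in which the jaws open and shut, and the axes are right-handed (so a half turn about z gives the same grasp; the last joint's range is limited). The gripper opens to 85 mm and grips with 20 to 120 N. Pads are 22 mm wide; open, the fingers measure 114 mm over their backs; the gripper's body (76 mm by 85 mm) begins 54 mm behind the grasp point. The pads swing forward as they close: fully open they stand 13 mm farther back than shut.
Start: joints at [-1.268, 0.087, 1.371, -0, 1.684, -0.103], TCP at [0.217, -0.505, 0.209] pointing down, gripper open.
Joint ranges: [-3.1, 3.1], [-0.76, 2.03], [0.27, 2.55], [-1.08, 4.22], [0.17, 2.65], [-2.57, 2.57]. Speed limits (rad/s): [2.79, 2.79, 3.14, 3.14, 3.14, 3.14].

### API

Orientations are given as a rotation vector (axis times angle).
In Python, from bench import env gives the robot as it stands. The module is installed in compiled form; this text tells all that it offers.
- The arm moves only by the shell command python3 -m jog 'ROWS' [OPENING]. ROWS is text: rows parted by semicolons, each of 6 numbers parted by spaces: the shift along the world's x, y, z in m, then the turn, a rotation vector about the world's x, y, z in rad. A call has 1 to 20 rows; each row shifts and turns the commanded pose from where the row before left it; what a row does not reach is not made up. A row lasts 1/10 s, in which the tool goes at most 50 mm and 8.59 degrees, less where a joint would pass 70% of its speed; a pose out of reach is approached as far as the arm can. A call with a gripper value outside its range is refused whole. OPENING is the opening, from 0 (shut) to 1 (fully open), set as the call begins (- or left out, the last holds). The fingers move at their own pace and stop on an object; the grip force is fixed at half the most. Time passes only in rows, so rows that do not move let the fingers close. It gives the time, the measured TCP pose, the force and the opening at its end, in the units of the state.
- env.observe(): the state, without advancing time (a new reading comes with each control period).
- env.camera(name): name is "scene" or "top"; returns a dict with "frame" (480x640x3 uint8, red, green, blue), "depth" (480x640 float32, m along the optical axis (not along the pixel's ray), 0 where there is no reading), "fx", "fy", "cx", "cy" (pixels), "dist_coeffs" ([k1, k2, p1, p2, k3] as OpenCV has them; the pictures are not rectified), "R" (3x3) and "t" (3): a world point X has camera coordinates R X + t. Camera axes: x right, y down, z forward; pixel columns grow to the right and rows downward; lengths in m; the calibration is good to about 2 mm. A picture is of the moment at which its call begins.
- env.job_done(): hands the job in, once; it reports no verdict.
The state is a dict: "clock": time; "qpos": joint angles; "joint_velocities": joint speeds; "joint_torque": joint torques, N m; "position": TCP position; "orientation": TCP orientation; "ft_force": force on the tool from outside, world axes, zero at the start; "ft_torque": the same for the moment, N m; "finger_gap": finger opening in m.
Only numpy, scipy, OpenCV 4.12 (cv2) and the standard library are available. Lean on these libraries where they do the work, as an engineer would, in place of code of your own. Each camera call takes 0.05 s, during which the arm holds its last target. There are 200 camera calls.

## Working session

There is one attempt and no reset: what is moved stays moved. The work goes in short steps, Python scripts to look and compute and a shell command to move; the robot and the scene stay as the last step left them, time stands still between calls to the robot, and variables do not carry over. Pictures are saved under pics/ and viewed, about 8 in all and at most 12, crops included, and the job is handed in when it is done.

```bash
mkdir -p pics; cat > h.py <<'E'
import numpy as np, cv2
from bench import env
def snap(n):
    c=env.camera(n); np.savez(f'{n}.npz',**{k:np.array(v) for k,v in c.items()}); return c
def load(n): return dict(np.load(f'{n}.npz'))
def KD(c): return np.array([[c['fx'],0,c['cx']],[0,c['fy'],c['cy']],[0,0,1.]]),np.array(c['dist_coeffs'],float)
def ray(c,uv):
    K,D=KD(c); p=cv2.undistortPoints(np.array(uv,float).reshape(-1,1,2),K,D).reshape(-1,2)
    R=np.array(c['R']);t=np.array(c['t']); return -R.T@t, np.c_[p,np.ones(len(p))]@R
def onplane(c,uv,z):
    o,d=ray(c,uv); return o+d*((z-o[2])/d[:,2])[:,None]
def cloud(c):
    h,w=c['depth'].shape; uv=np.stack(np.meshgrid(np.arange(w),np.arange(h)),-1).reshape(-1,2)
    o,d=ray(c,uv); return (o+d*c['depth'].reshape(-1,1)).reshape(h,w,3)
def proj(c,X):
    K,D=KD(c); return cv2.projectPoints(np.array(X,float).reshape(-1,1,3),cv2.Rodrigues(np.array(c['R']))[0],np.array(c['t'],float),K,D)[0].reshape(-1,2)
def two(c1,u1,c2,u2):
    o1,d1=ray(c1,[u1]);o2,d2=ray(c2,[u2]);A=np.c_[d1[0],-d2[0]];s=np.linalg.lstsq(A,o2-o1,rcond=None)[0]
    a,b=o1+d1[0]*s[0],o2+d2[0]*s[1]; return (a+b)/2,np.linalg.norm(a-b)
E
python3 - <<'E'
from h import *
for n in('scene','top'):
    c=snap(n); cv2.imwrite(f'pics/{n}0.png',c['frame'][:,:,::-1]); R=np.array(c['R']); print(n,-R.T@c['t'],R[2],c['fx'],c['dist_coeffs'],(c['depth']>0).mean())
print(env.observe())
E
```

```text
scene [1.06203911 0.11594746 0.78385675] [-0.6049856  -0.35467513 -0.71288005] 439.3407952558147 [-0.05417529  0.          0.          0.          0.        ] 0.996181640625
top [ 0.24491175 -0.2390714   1.34468982] [ 0.16884226  0.02761777 -0.98525608] 580.4642211630731 [-0.13118826  0.          0.          0.          0.        ] 0.996064453125
{'clock': 0.1, 'qpos': array([-1.26811446e+00,  8.79369359e-02,  1.37211662e+00, -6.14520968e-06,
        1.68360943e+00, -1.03098233e-01]), 'joint_velocities': array([ 0.00124459, -0.00086989, -0.0059942 ,  0.00035356,  0.00066089,
        0.00041089]), 'joint_torque': array([ 1.75942041e-03, -3.53015113e+01, -3.14218032e+01, -2.71718136e-04,
        7.93543324e-03,  7.32624073e-06]), 'position': array([ 0.2169508 , -0.50486389,  0.20811886]), 'orientation': array([-2.62240638e+00,  1.72753527e+00,  2.52225164e-03]), 'ft_force': array([ 0.6723722 , -0.26748671,  0.37516207]), 'ft_torque': array([ 0.06721036,  0.00355016, -0.00656397]), 'finger_gap': 0.08534569098195707}
```

View pics/scene0.png

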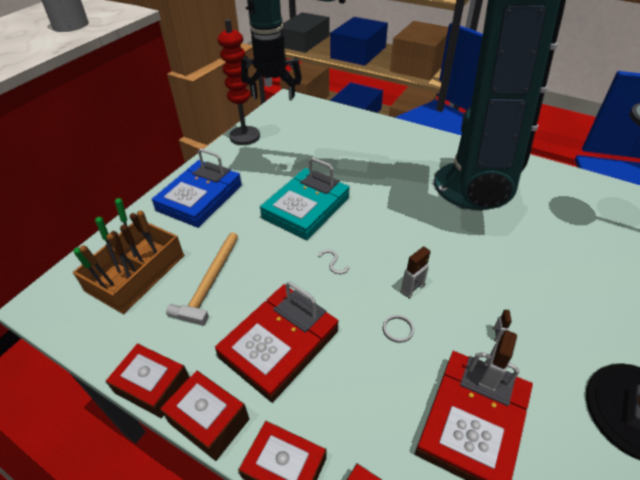

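View pics/top0.png

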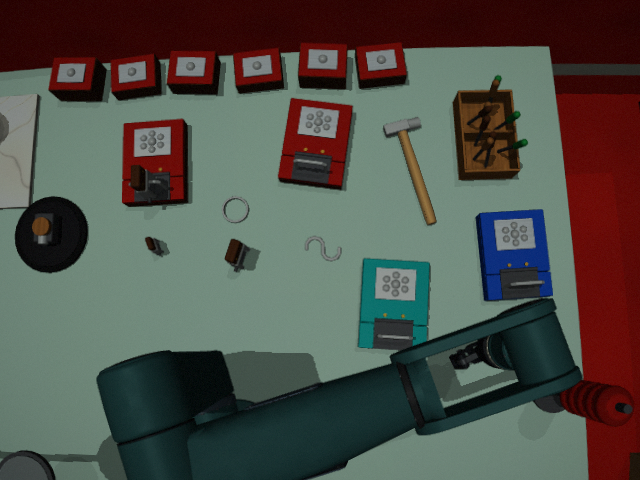

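The large clip is at scene (417,265) / top (235,250) and the small clip at scene (504,322) / top (153,243). The bare red case's staple is at scene (302,298) / top (312,160). I'll crop and measure next.

```bash
python3 - <<'E'
from h import *
s,t=load('scene'),load('top')
def cr(c,x,y,w=80,h=60): return cv2.resize(c['frame'][y:y+h,x:x+w,::-1],None,fx=5,fy=5,interpolation=cv2.INTER_CUBIC)
cv2.imwrite('pics/crops.png',np.vstack([np.hstack([cr(s,380,240),cr(s,262,275)]),np.hstack([cr(t,200,225),cr(t,275,135)])]))
# brown mask & clouds
for n,c,(x,y,w,h) in(('scene',s,(395,240,45,60)),('top',t,(215,230,45,45))):
    P=cloud(c)[y:y+h,x:x+w]; hsv=cv2.cvtColor(c['frame'],cv2.COLOR_RGB2HSV)[y:y+h,x:x+w]
    m=((hsv[...,0]<15)|(hsv[...,0]>172))&(hsv[...,1]>90)&(hsv[...,2]<160)
    ys,xs=np.nonzero(m); p=P[m]; print(n,m.sum(),xs.mean()+x,ys.mean()+y,'z',np.percentile(p[:,2],[2,50,98]).round(4))
    top=p[p[:,2]>np.percentile(p[:,2],98)-.006]; r=cv2.minAreaRect((top[:,:2]*1000).astype(np.float32)); print(len(top),top.mean(0),r)
for n,c,(x,y,w,h) in(('scene',s,(262,275,80,60)),('top',t,(275,135,75,55))):
    P=cloud(c)[y:y+h,x:x+w].reshape(-1,3); q=P[(P[:,2]>.095)&(P[:,2]<.13)]
    if len(q): print(n,len(q),q.mean(0),cv2.minAreaRect((q[:,:2]*1000).astype(np.float32)),np.percentile(q[:,2],[5,95]))
E
```

```text
scene 319 417.91222570532915 259.6802507836991 z [0.0854 0.114  0.1199]
163 [ 0.43944107 -0.01121592  0.12177102] ((737.9110107421875, 41.05725860595703), (664.4345703125, 34.594879150390625), 10.029449462890625)
top 245 232.66530612244898 251.0448979591837 z [0.0979 0.1182 0.1236]
143 [ 0.42735447 -0.01774478  0.13693839] ((334.0117492675781, -113.09461975097656), (304.96563720703125, 47.242027282714844), 45.92359161376953)
scene 161 [ 0.6279217  -0.18134169  0.10889663] ((626.5173950195312, -185.25782775878906), (74.77356719970703, 8.950569152832031), 79.9819564819336) [0.09786133 0.11399021]
top 119 [ 0.62361169 -0.18709911  0.11061888] ((624.3504028320312, -186.21115112304688), (72.30672454833984, 8.752042770385742), 79.93545532226562) [0.10301012 0.11652077]
```

View pics/crops.png

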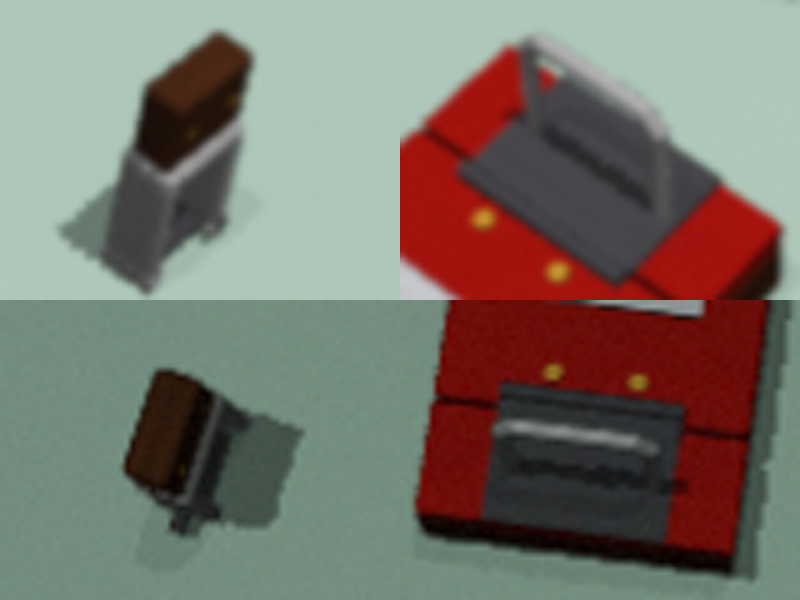

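Crops (4x view): the top row shows the clip's grip top face with corners at (218,33), (253,58), (180,112), (147,85), and the bar from (530,42) to (660,130). In the bottom row the grip top corners are (160,370), (212,390), (180,488), (125,465), and the bar runs from (497,428) to (657,448).

```bash
python3 - <<'E'
from h import *
s,t=load('scene'),load('top')
f=lambda pts,ox,oy,cx,cy:(np.array(pts,float)-[cx,cy]+.5)/5-.5+[ox,oy]
gs=f([(218,33),(253,58),(180,112),(147,85)],380,240,0,0)
gt=f([(125,465),(180,488),(212,390),(160,370)],200,225,0,300)
print('plane'); A=onplane(s,gs,.118);B=onplane(t,gt,.118);print(A.round(4),B.round(4),A.mean(0),B.mean(0))
print('tri',two(s,gs.mean(0),t,gt.mean(0)))
for P in(A,B):
    r=cv2.minAreaRect((P[:,:2]*1000).astype(np.float32)); print(r)
bs=f([(530,42),(660,130)],262,275,400,0); bt=f([(497,428),(657,448)],275,135,400,300)
print('bar',onplane(s,bs,.11).round(4),onplane(t,bt,.11).round(4))
print(two(s,bs.mean(0),t,bt.mean(0)))
for c,l in((s,'s'),(t,'t')): # hasp plate height and cloud grip top
    print(cloud(c)[tuple((gs if l=='s' else gt).mean(0).round().astype(int)[::-1])])
# cloud of hires: clip grip top z>.105
for c in(s,t):
    P=cloud(c).reshape(-1,3);q=P[(abs(P[:,0]-.43)<.05)&(abs(P[:,1]+.012)<.05)&(P[:,2]>.108)&(P[:,2]<.126)];print(len(q),q.mean(0),cv2.minAreaRect((q[:,:2]*1000).astype(np.float32)))
E
```

```text
plane
[[ 0.4088 -0.0141  0.118 ]
 [ 0.4155  0.0036  0.118 ]
 [ 0.4582 -0.0123  0.118 ]
 [ 0.4507 -0.0294  0.118 ]] [[ 0.4147  0.0019  0.118 ]
 [ 0.4041 -0.022   0.118 ]
 [ 0.4462 -0.036   0.118 ]
 [ 0.4557 -0.0133  0.118 ]] [ 0.43329247 -0.01302983  0.118     ] [ 0.43015683 -0.01732991  0.118     ]
tri (array([ 0.43028885, -0.01520133,  0.11386989]), np.float64(0.002893088660489029))
((433.4979248046875, -13.169925689697266), (18.8896541595459, 45.58202362060547), 69.60189056396484)
((429.8590087890625, -17.638141632080078), (26.10390853881836, 45.35749816894531), 69.59259033203125)
bar [[ 0.6235 -0.2142  0.11  ]
 [ 0.6358 -0.148   0.11  ]] [[ 0.6291 -0.1509  0.11  ]
 [ 0.6173 -0.2216  0.11  ]]
(array([ 0.6250564 , -0.18502266,  0.10204367]), np.float64(0.002193908510577763))
[ 0.4338112  -0.01202089  0.1187915 ]
[ 0.43072952 -0.01629527  0.11764849]
237 [ 0.43568644 -0.01241126  0.11648987] ((432.89984130859375, -12.73843002319336), (22.28491973876953, 52.384552001953125), 72.39530181884766)
243 [ 0.42945509 -0.01484682  0.11790644] ((429.9339904785156, -13.744022369384766), (24.275175094604492, 50.043540954589844), 70.70697784423828)
```

Estimates agree with the given sizes: clip grip centre about (0.431, -0.015) with its top at 0.118 and its x axis at -19.5°. Bar middle is about (0.6255, -0.1855) with its direction at 80°, so the clip needs a +9.5° turn. I'll go above the clip now.

```bash
python3 -m jog '0.0153 0.035 0 0 0 -0.053;0.0153 0.035 0 0 0 -0.053;0.0153 0.035 0 0 0 -0.053;0.0153 0.035 0 0 0 -0.053;0.0153 0.035 0 0 0 -0.053;0.0153 0.035 0 0 0 -0.053;0.0153 0.035 0 0 0 -0.053;0.0153 0.035 0 0 0 -0.053;0.0153 0.035 0 0 0 -0.053;0.0153 0.035 0 0 0 -0.053;0.0153 0.035 0 0 0 -0.053;0.0153 0.035 0 0 0 -0.053;0.0153 0.035 0 0 0 -0.053;0.0153 0.035 0 0 0 -0.053;0 0 0 0 0 0;0 0 0 0 0 0' 1
python3 - <<'E'
from h import *
o=env.observe(); R=cv2.Rodrigues(o['orientation'])[0]; print(o['position'],R[:,0],R[:,2],np.degrees(np.arctan2(R[1,0],R[0,0])),o['qpos'])
c=snap('scene');cv2.imwrite('pics/s1.png',cv2.resize(c['frame'][150:330,300:540,::-1],None,fx=3,fy=3))
E
```

```text
clock: 1.7
position: [0.431, -0.0148, 0.2086]
orientation: [1.821, -2.558, -0.001]
ft_force: [-0.3, -1.0, -0.4]
finger_gap: 0.0857
[ 0.43100694 -0.01482106  0.20863262] [-0.32742073 -0.94487814  0.0009785 ] [-1.61403143e-03 -4.76286987e-04 -9.99998584e-01] -109.11230856194982 [-1.65399268e-01 -1.79746661e-01  1.62796656e+00 -7.41230639e-04
  1.69488631e+00  1.73887925e+00]
```

View pics/s1.png

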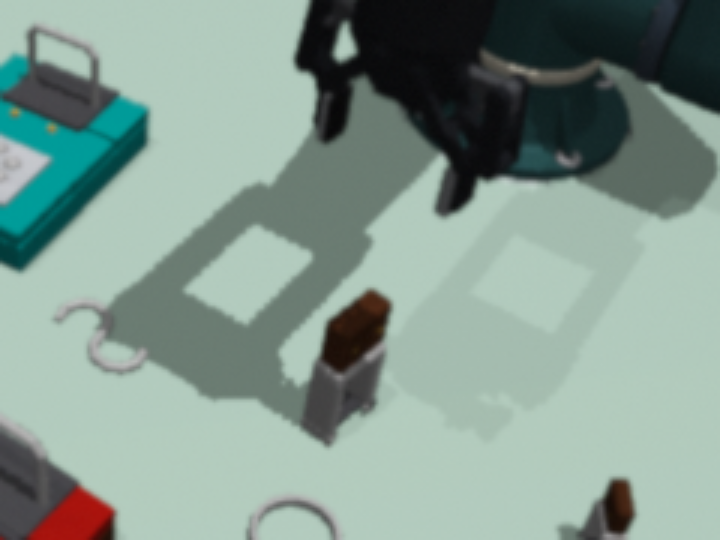

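The gripper is above the clip at s1 (345,340), with the fingers straddling its y axis. Descending and gripping.

```bash
python3 -m jog '0 0 -0.03 0 0 0;0 0 -0.03 0 0 0;0 0 -0.03 0 0 0;0 0 -0.018 0 0 0;0 0 -0.0086 0 0 0;0 0 0 0 0 0' 1
python3 -m jog '0 0 0 0 0 0;0 0 0 0 0 0;0 0 0 0 0 0;0 0 0 0 0 0;0 0 0 0 0 0;0 0 0 0 0 0;0 0 0 0 0 0;0 0 0 0 0 0' 0
python3 - <<'E'
from h import *
c=snap('scene');a=cv2.resize(c['frame'][200:320,340:500,::-1],None,fx=4,fy=4)
cv2.imwrite('pics/s2.png',a)
E
```

```text
clock: 2.35
position: [0.4302, -0.0163, 0.0915]
orientation: [1.815, -2.562, -0.003]
ft_force: [0.3, 0.7, 0.3]
finger_gap: 0.0851
clock: 3.15
position: [0.4319, -0.0153, 0.0936]
orientation: [-1.818, 2.561, -0.002]
ft_force: [-0.9, 0.4, 6.2]
finger_gap: 0.0189
```

View pics/s2.png

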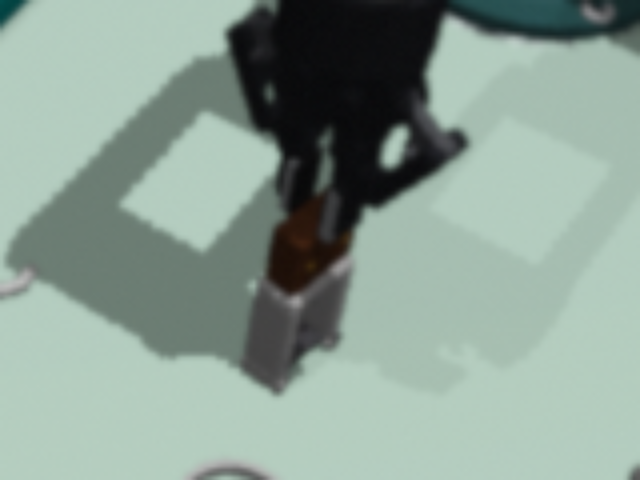

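```bash
python3 - <<'E'
from h import *
c=load('scene');o=env.observe();print(o['position'],o['finger_gap'])
F=onplane(c,[(408.7,297.2),(401.2,292)],0.);print(F)
ang=np.radians(-19.5);ex=np.array([np.cos(ang),np.sin(ang)]);m=F[:,:2].mean(0)-26*1e-3*ex;print('clip centre',m, 'offset along ex', (m-o['position'][:2])@ex, np.degrees(np.arctan2(*(F[0]-F[1])[[1,0]])))
print(proj(c,[o['position'],[*m,.118],[.4315,-.0145,.118]]))
E
```

```text
[ 0.43194361 -0.01536362  0.09354104] 0.018837155070629497
[[ 0.45679744 -0.01105492  0.        ]
 [ 0.45125615 -0.0311257   0.        ]]
clip centre [ 0.42951812 -0.01241133] offset along ex -0.003271864213582233 74.56581211941976
[[417.00701386 261.01525705]
 [420.49430118 252.84849008]
 [419.1973132  253.11153843]]
```

The grip is centred to about 3 mm. Lifting, then carrying above the staple with a +9.5° turn.

```bash
python3 -m jog '0 0 0.01 0 0 0;0 0 0.02 0 0 0;0 0 0.035 0 0 0;0 0 0.035 0 0 0;0 0 0.035 0 0 0;0.01 -0.01 0.025 0 0 0.016;0.026 -0.023 0 0 0 0.025;0.026 -0.023 0 0 0 0.025;0.026 -0.023 0 0 0 0.025;0.026 -0.023 0 0 0 0.025;0.026 -0.023 0 0 0 0.025;0.026 -0.023 0 0 0 0.025;0.018 -0.015 0 0 0 0;0.008 -0.006 0 0 0 0;0 0 0 0 0 0;0 0 0 0 0 0;0 0 0 0 0 0'
python3 - <<'E'
from h import *
o=env.observe(); R=cv2.Rodrigues(o['orientation'])[0]; print(o['position'],R[:,2],np.degrees(np.arctan2(R[1,0],R[0,0])),o['finger_gap'],o['ft_force'])
c=snap('scene');cv2.imwrite('pics/s3.png',cv2.resize(c['frame'][160:340,220:400,::-1],None,fx=3.3333,fy=3.3333,interpolation=cv2.INTER_CUBIC))
t=snap('top')
print(proj(c,o['position']))
E
```

```text
clock: 4.9
position: [0.6227, -0.1834, 0.2532]
orientation: [-2.026, 2.401, 0.0]
ft_force: [-0.7, 0.5, -1.8]
finger_gap: 0.0186
[ 0.62268558 -0.18336809  0.25321806] [ 4.22439778e-05  1.27256506e-04 -9.99999991e-01] -99.69915730248196 0.018584698818234182 [-0.72429781  0.50650513 -1.82492517]
[[297.55287721 236.61906417]]
```

View pics/s3.png

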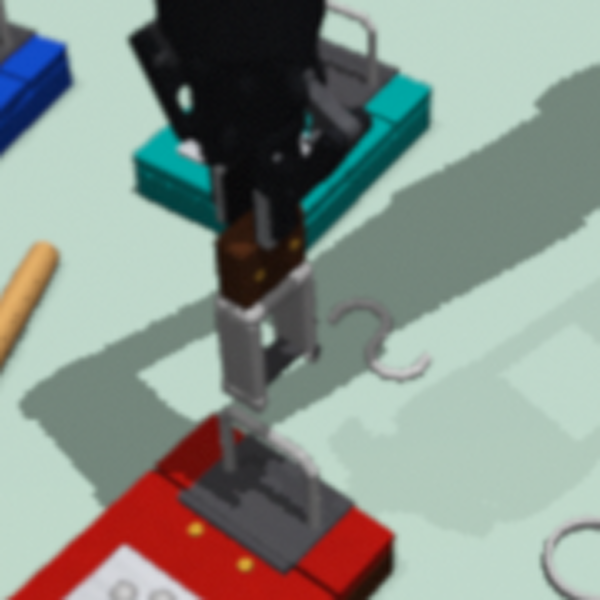

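The clip hangs level, with its near-leg foot corners at s3 (224,390) and (265,403), above the staple's crossbar from (228,412) to (312,465). Checking its offset from the bar.

```bash
python3 - <<'E'
from h import *
c=load('scene');t=load('top');o=env.observe()
z=o['position'][2]-.0935
F=onplane(c,(np.array([(265,403),(224,390)])+.5)/3.3333-.5+[220,160],z)[:,:2]
a=np.radians(-9.9);ex=np.array([np.cos(a),np.sin(a)]);ey=np.array([-ex[1],ex[0]])
m=F.mean(0)-.026*ex; print('clip',m,'len',np.linalg.norm(F[0]-F[1]),'dir',np.degrees(np.arctan2(*(F[0]-F[1])[::-1])))
# same-camera bar (camera bias cancels)
B=onplane(c,(np.array([(228,412),(312,465)])+.5)/3.3333-.5+[220,160],.11)[:,:2];b=B.mean(0);print('bar',b,np.degrees(np.arctan2(*(B[1]-B[0])[::-1])))
for q in(b,np.array([.6255,-.1855])): print('need ex,ey',(q-m)@ex,(q-m)@ey)
P=cloud(c).reshape(-1,3)
g=P[(np.hypot(P[:,0]-.623,P[:,1]+.183)<.05)&(P[:,2]>z-.01)&(P[:,2]<z+.06)];print(len(g),g.min(0),g.max(0),'foot z',np.percentile(g[:,2],2))
E
```

```text
clip [ 0.61685788 -0.18207897] len 0.024877667705061102 dir 97.02156363563272
bar [ 0.62837127 -0.18168137] 81.28847507131667
need ex,ey 0.011273591437014539 0.002371166385041142
need ex,ey 0.009101611885497471 -0.001884259346304334
601 [ 0.59800924 -0.1999289   0.15827954] [ 0.65120816 -0.16352582  0.21998454] foot z 0.16243085657094714
```

The bar lies about 4–10 mm further along +x, well within the ±13 mm slack. I'll shift +5 mm and start down, watching the force.

```bash
python3 -m jog '0.005 -0.001 0 0 0 0;0 0 -0.015 0 0 0;0 0 -0.02 0 0 0;0 0 -0.015 0 0 0;0 0 -0.01 0 0 0;0 0 0 0 0 0'
python3 -m jog '0 0 -0.01 0 0 0;0 0 -0.01 0 0 0;0 0 -0.01 0 0 0;0 0 0 0 0 0'
python3 - <<'E'
from h import *
c=snap('scene');cv2.imwrite('pics/s4.png',cv2.resize(c['frame'][220:340,240:360,::-1],None,fx=5,fy=5,interpolation=cv2.INTER_CUBIC))
E
```

```text
clock: 5.6
position: [0.6283, -0.1851, 0.1924]
orientation: [-2.025, 2.402, 0.0]
ft_force: [0.6, 1.3, 3.2]
finger_gap: 0.0187
clock: 6.0
position: [0.6265, -0.1849, 0.1605]
orientation: [2.022, -2.4, -0.008]
ft_force: [-3.2, 0.5, -1.9]
finger_gap: 0.0187
```

View pics/s4.png

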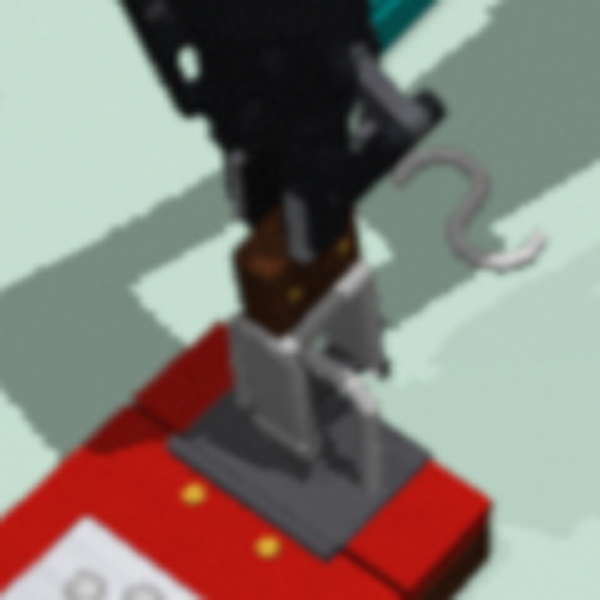

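The bar is between the legs: the near foot is at s4 (310,455) and the bar emerges at (350,375). The ring leg is clear of the clip. Pushing home.

```bash
python3 -m jog '0 0 -0.007 0 0 0;0 0 -0.006 0 0 0;0 0 -0.003 0 0 0;0 0 0 0 0 0;0 0 0 0 0 0'
python3 -m jog '0 0 -0.003 0 0 0;0 0 0 0 0 0;0 0 0 0 0 0'
```

```text
clock: 6.55
position: [0.6284, -0.1854, 0.1465]
orientation: [2.025, -2.402, 0.0]
ft_force: [-0.8, 0.3, -1.8]
finger_gap: 0.0186
clock: 6.85
position: [0.6283, -0.1854, 0.1436]
orientation: [2.024, -2.402, 0.0]
ft_force: [-0.0, 0.1, -1.4]
finger_gap: 0.0188
```

```bash
python3 -m jog '0 0 -0.002 0 0 0;0 0 -0.001 0 0 0;0 0 0 0 0 0;0 0 0 0 0 0'
python3 - <<'E'
from h import *
c=snap('scene');cv2.imwrite('pics/s5.png',cv2.resize(c['frame'][220:340,240:360,::-1],None,fx=5,fy=5,interpolation=cv2.INTER_CUBIC))
E
```

```text
clock: 7.25
position: [0.6288, -0.1855, 0.1417]
orientation: [-2.024, 2.401, -0.003]
ft_force: [1.0, 0.8, 2.1]
finger_gap: 0.0187
```

View pics/s5.png

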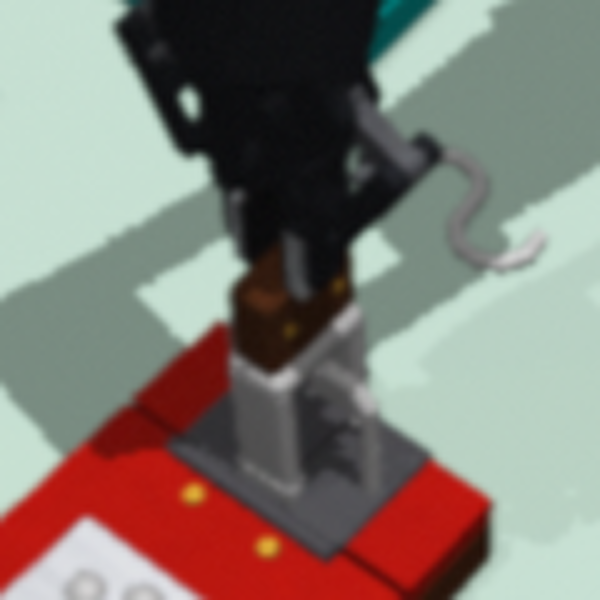

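The feet have reached the hasp plate, with the near foot at s5 (270,480), light contact and the bar passing through the clip. Releasing and retreating upward.

```bash
python3 -m jog '0 0 0 0 0 0;0 0 0 0 0 0;0 0 0 0 0 0;0 0 0 0 0 0;0 0 0 0 0 0;0 0 0 0 0 0' 1
python3 -m jog '0 0 0.02 0 0 0;0 0 0.03 0 0 0;0 0 0.03 0 0 0;0 0 0.03 0 0 0;-0.03 0 0.03 0 0 0;-0.04 0 0 0 0 0;-0.04 0 0 0 0 0;-0.04 0 0 0 0 0;-0.04 0 0 0 0 0;0 0 0 0 0 0;0 0 0 0 0 0;0 0 0 0 0 0'
python3 - <<'E'
from h import *
c=snap('scene');t=snap('top')
f=lambda a:cv2.resize(a[:,:,::-1],(400,400),interpolation=cv2.INTER_CUBIC)
cv2.imwrite('pics/s6.png',np.hstack([f(c['frame'][240:340,250:350]),f(t['frame'][110:210,265:365])]))
cv2.imwrite('pics/s7.png',c['frame'][:,:,::-1])
P=cloud(c);q=P.reshape(-1,3);q=q[(abs(q[:,0]-.628)<.05)&(abs(q[:,1]+.185)<.045)&(q[:,2]>.06)];print(np.percentile(q[:,2],99))
for n in('scene',):
    d=c['frame'].astype(int)[290:345,480:530]; print('small clip region depth z max',P[300:345,490:515,2].max())
E
```

```text
clock: 7.9
position: [0.6283, -0.1854, 0.1406]
orientation: [2.024, -2.402, 0.0]
ft_force: [-0.1, 1.2, 0.4]
finger_gap: 0.0854
clock: 9.1
position: [0.4391, -0.1855, 0.2808]
orientation: [-2.025, 2.402, -0.001]
ft_force: [-0.6, 1.0, -0.7]
finger_gap: 0.0853
0.1684655044856123
small clip region depth z max 0.7838567526914175
```

View pics/s6.png

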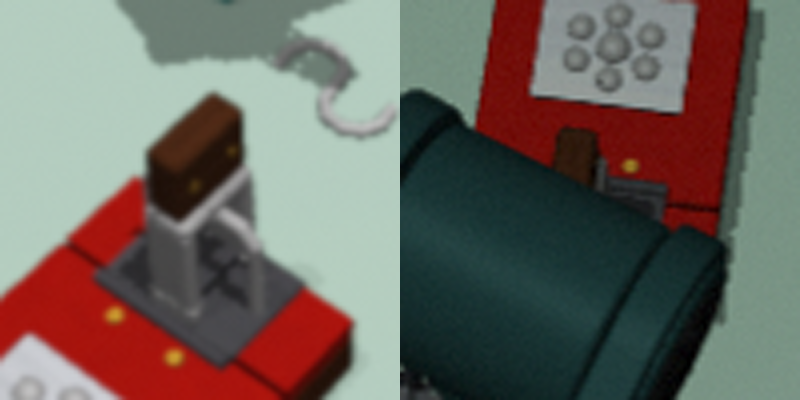

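View pics/s7.png

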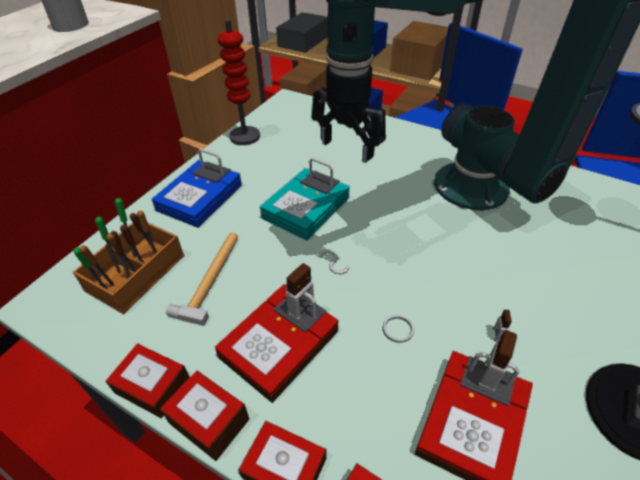

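The clip stands upright on the hasp plate around the bar, with its top at 0.168 m against an expected 0.166. The small clip is in its old place at (504,322). Handing in.

```bash
python3 -c "
from bench import env
print(env.job_done())"
```

```text
the job is handed in; nothing more can be done
None
```

The large clip is now on the bare red case's staple. I gripped it by its wooden grip, turned it about 9.5°, pushed it straight down over the crossbar, let go and backed the arm away. The job was handed in at about 9 s on the robot's clock.

**Last checks:**
- **Clip seated:** It stands upright with its feet on the hasp plate and the bar running through it. Its top measured 0.168 m against 0.166 m expected. That puts the bar about 60 mm above the feet, past the 53 mm the gate needs to snap shut.
- **Forces:** Wrist force readings between moves never exceeded about 6 N.
- **Robot clear:** The gripper is open and touches nothing.
- **Small clip:** It looks unmoved in the last picture. My depth check on it gave no usable reading.

**Not confirmed or disagreeing:**
- **Gate:** I could not see the gate clearly, so its being shut follows from the height and was not observed.
- **Top view:** After release the arm partly hid the clip from the top camera.
- **Clip position before pushing:** My estimates of how far the clip was from the bar differed by several mm. The fit has about 13 mm of slack either way.
- **Finger gap:** It read about 19 mm on the 22 mm grip, but the clip did not slip.

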